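# Put the pair of red chopsticks to dry

## Task

Pick up the two red chopsticks together in one grasp and lift them well clear of the chopping board, then lay them as a pair on the wooden drying rest: lying flat across both ribs, lengthways along the rest, centred on it and side by side. Leave the odd green chopstick where it lies.

Things in the scene. Friction and masses are not known exactly. Their poses are not given: they have to be found in the camera images.
- red_a: First red lacquered chopstick with two thin brass bands, lying flat on a fixed brown chopping board whose top is at z = 16 mm: 180 mm long, 9 mm square (7 mm over the last 45 mm at its thin end), 17 to 35 g, rigid. Origin: its centre (mid-length, mid-thickness). Its x axis runs along it to the thin end, z up.
- red_b: Second red chopstick, the same size, origin and axes. It lies beside red_a, thin end the same way, nearly parallel (within 2 degrees), 13 to 15 mm from red_a's centre line on red_a's -y side and up to 8 mm ahead or behind; the pair measures about 24 mm across (18 mm when squeezed together).
- green_odd: A single green chopstick of the same shape, size and axes, lying alone on the board to the left or right of the red pair, its middle 80 mm or more from theirs; not to be used. (Mind the fixed wall shelf over the back left, above z = 0.45 m from about [0.45, 0.75] to [0.68, 0.15] in x, y: draw the wrist in towards the base before swinging from the left to the board.)
- rest: Pale wooden drying rest, fixed: base 140 mm along its x, 90 mm along y, its upper face at z = 6 mm. Two ribs along y at x = -45 and +45 mm, 12 mm thick (78 mm free between them for fingers), tops at z = 22 mm; pegs at the ribs' ends (y = -42, +42 mm) rise 6 mm more. Origin: below its centre at z = 0. Chopsticks lie along its x on both ribs, thin ends either way.

How it is judged:
On the way:
1. both red chopsticks are lifted together, more than 40 mm clear of the board at the same time, side by side (height (world z) of each of red_a, red_b above 0.0605 m and distance between red_a and red_b below 0.03 m), for 0.2 s.
At the end, for the whole second after the job is handed in: Both red chopsticks lie still and flat on both ribs (at rib height within 3 mm), middles within 25 mm of the rest's centre along it, 36 mm across it and 30 mm of each other, along the rest within 12 degrees; the green one is within 30 mm of its start (x of red_a in the frame of rest between -0.025 and 0.025 m and y of red_a in the frame of rest between -0.036 and 0.036 m and z of red_a in the frame of rest between 0.0235 and 0.0295 m and angle between the x axis of each of red_a, red_b and the x axis of rest, either way round below 0.21 rad and linear speed of each of red_a, red_b below 0.02 m/s and x of red_b in the frame of rest between -0.025 and 0.025 m and y of red_b in the frame of rest between -0.036 and 0.036 m and z of red_b in the frame of rest between 0.0235 and 0.0295 m and distance between red_a and red_b below 0.03 m and distance of green_odd from where it was at the start of the episode below 0.03 m); the robot touches nothing.
It fails at once if the green chopstick is lifted or shoved away (distance of green_odd from where it was at the start of the episode above 0.03 m).
It also fails if it takes over 40 s, if anything falls off the work surface, if the arm or the gripper's body presses on something with over 40 N, if the wrist force passes 120 N, or if a joint passes its speed limit or range.

## Robot

A 6-joint arm with a two-finger parallel gripper is mounted at the origin on a cart in front of the work surface, level with it; the furniture and walls round the work are solid. World frame = base frame: x ahead of the robot, y to its left, z up, the work surface at z = 0. Lengths are in m, angles in rad, forces in N, time in s.
With the tool pointing down it reaches from about 0.375 to 0.9 m from the base axis. Payload 3.1 kg.
Tool frame: the origin (TCP) lies at the very end of the fingers, on their centre line; the grasp point (between the pads) lies grip_point_offset behind it (grip_point_offset is the distance from the TCP to the grasp point, in m); z points along the fingers, y is the line along which they close (so a half turn about z gives the same grasp; the last joint's range is limited). The gripper opens to 85 mm and grips with 20 to 120 N. Pads are 22 mm wide; open, the fingers measure 114 mm over their backs; the gripper's body (76 mm by 85 mm) begins 54 mm behind the grasp point. The pads swing forward as they close: fully open they stand 13 mm farther back than shut.
Start: joints at [0.958, 0.527, 1.433, -0, 1.181, -0.178], TCP at [0.263, 0.567, 0.231] pointing down, gripper open.
Joint ranges: [-3.08, 3.08], [-0.75, 2.2], [0.22, 2.44], [-1.43, 4.57], [0, 2.65], [-2.85, 2.85]. Speed limits (rad/s): [2.79, 2.79, 3.14, 3.14, 3.14, 3.14].

## Interface

Orientations are given as a unit quaternion [w, x, y, z].
In Python, from workcell import * gives the robot as it stands. The module is installed in compiled form; this text tells all that it offers.
- The arm moves only by the tool send_rows, never from a script. Its argument "series" is text: rows parted by semicolons, each of 7 numbers parted by spaces: the shift along the tool's x, y, z in cm, then the turn, a rotation vector about the tool's x, y, z in rad, then the opening, from 0 (shut) to 1 (fully open). A call has exactly 8 rows; each row shifts and turns the commanded pose from where the row before left it, along the tool's axes as they then stand; what a row does not reach is not made up. A row lasts 1/12 s, in which the tool goes at most 41.7 mm and 7.16 degrees, less where a joint would pass 70% of its speed; a pose out of reach is approached as far as the arm can. A call is refused whole if a number of a shift passes 4.17 or a number of a turn 0.125, either way. A call with a gripper value outside its range is refused whole. The fingers move at their own pace and stop on an object; "squeeze" is the grip in N (left out, the last holds). Time passes only in rows, so rows that do not move let the fingers close, or fill a call up. It gives the time, the measured TCP pose, the force, the opening and the grip force at its end, in the units of the state.
- get_obs(): the state, without advancing time (a new reading comes with each control period).
- get_image(name): name is "side" or "top"; returns a dict with "color" (400x640x3 uint8, blue, green, red), "fx", "fy", "cx", "cy" (pixels), "k1" (the pictures are not rectified: a ray, as slopes to the right and down, at radius r is drawn at 1 + k1 r^2 times it, then the intrinsics apply), "extrinsics" (4x4, takes a point from world to camera coordinates). Camera axes: x right, y up, looking along -z (the intrinsics and any distortion apply to the point x, -y, -z); pixel columns grow to the right and rows downward; lengths in m; the calibration is good to about 2 mm. A picture is of the moment at which its call begins. There is no depth.
- job_done(): hands the job in; it is judged then, once.
The state is a dict: "clock": time; "joint_positions": joint angles; "joint_velocities": joint speeds; "joint_torque": joint torques, N m; "tcp_pos": TCP position; "ee_rot": TCP orientation; "ft_force": force on the tool from outside, world axes, zero at the start; "moment": the same for the moment, N m; "opening": opening from 0.0 (shut) to 1.0 (fully open); "finger_force": force on a finger pad.
Only numpy, scipy, OpenCV 4.12 (cv2) and the standard library are available. Lean on these libraries where they do the work, as an engineer would, in place of code of your own. Each camera call takes 0.05 s, during which the arm holds its last target. There are 200 camera calls.

## Working session

There is one attempt and no reset: what is moved stays moved. The work goes in short steps, Python scripts to look and compute and a tool call to move; the robot and the scene stay as the last step left them, time stands still between calls to the robot, and variables do not carry over. Pictures are saved under pics/ and viewed, at most 10 in all, crops included, and the job is handed in when it is done.

Besides the shell and the picture viewer there is one more tool, called after "Request:" by a JSON object that holds its "fn" and its "kwargs", one argument or row to a line. send_rows: Moves the arm, as the interface text tells. Its arguments: {"type":"object","properties":{"series":{"type":"string"},"squeeze":{"type":"number"}},"required":["series"]}

```bash
mkdir -p pics
cat > h.py <<'E'
import numpy as np, cv2
from workcell import *
from scipy.spatial.transform import Rotation as R
def ray(im,u,v):
    x=(np.array(u,float)-im['cx'])/im['fx'];y=(np.array(v,float)-im['cy'])/im['fy']
    K=np.array([[im['fx'],0,im['cx']],[0,im['fy'],im['cy']],[0,0,1.]])
    p=cv2.undistortPoints(np.stack([np.atleast_1d(u),np.atleast_1d(v)],-1).astype(float).reshape(-1,1,2),K,np.array([im['k1'],0,0,0,0.])).reshape(-1,2)
    E=np.array(im['extrinsics']);d=np.c_[p[:,0],-p[:,1],-np.ones(len(p))]@E[:3,:3]
    return -E[:3,:3].T@E[:3,3],d
def plane(im,u,v,z):
    o,d=ray(im,u,v);return o+d*((z-o[2])/d[:,2])[:,None]
E
python3 - <<'E'
from h import *
o=get_obs();print(o)
for n in('top','side'):
    im=get_image(n);cv2.imwrite(f'pics/{n}0.png',im['color']);np.save(f'pics/{n}0.npy',im,allow_pickle=True)
    print(n,ray(im,[320],[200]),im['k1'],im['fx'])
E
```

```text
{'clock': 0.0, 'joint_positions': array([ 9.57498531e-01,  5.28485701e-01,  1.43392518e+00, -2.36659329e-05,
        1.18139454e+00, -1.78530901e-01]), 'joint_velocities': array([ 7.66778070e-04, -1.84283019e-03,  2.80475651e-04,  5.09556386e-04,
        6.28267836e-05,  5.90824174e-04]), 'joint_torque': array([ 5.38055974e-04, -4.42353737e+01, -1.78026330e+01, -1.69720852e-04,
        8.37694213e-03, -6.84797072e-07]), 'tcp_pos': array([0.26281979, 0.56625088, 0.23031435]), 'ee_rot': array([-4.16582865e-04,  2.15670861e-01,  9.76465491e-01, -1.02501732e-03]), 'ft_force': array([ 0.33332857,  0.08427182, -0.27757997]), 'moment': array([-0.01648455, -0.005692  ,  0.00967623]), 'finger_force': 0.0, 'opening': 1.0015210525802443}
top (array([ 0.43689576, -0.20390194,  0.9034426 ]), array([[ 0.06212209, -0.01760724, -0.99794959]])) -0.12345741746620369 454.0353745864605
side (array([0.28555775, 0.40799102, 0.62333733]), array([[ 0.25717196, -0.7103711 , -0.65524152]])) -0.048252129806029206 414.8158790322118
```

View pics/top0.png

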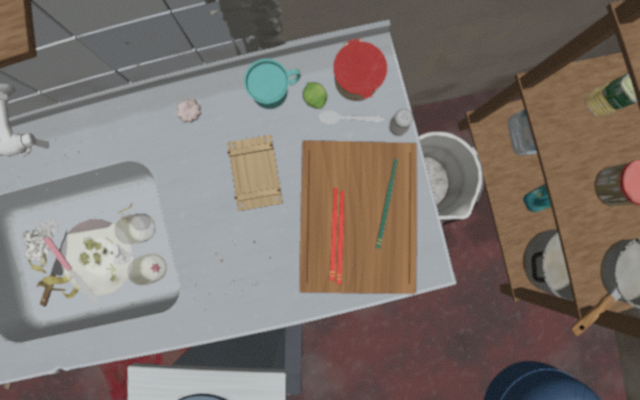

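View pics/side0.png

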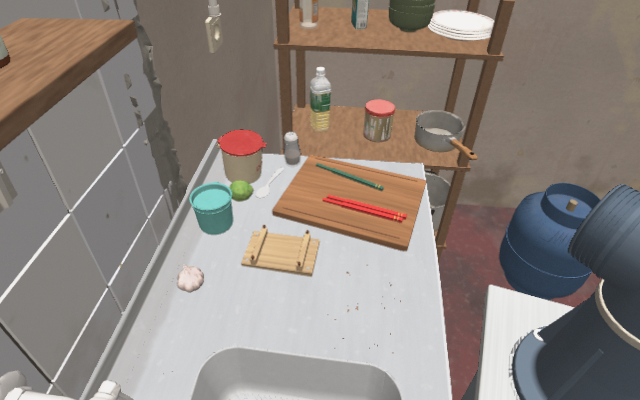

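The top view shows the red pair around (337,235), the green one at (387,203) and the rest at (255,173), with its ribs at the upper and lower ends. The side view agrees: pair at (365,208), rest at (282,252).

```bash
cat > m.py <<'E'
from h import *
def mask(im,kind,roi):
    h=cv2.cvtColor(im['color'],cv2.COLOR_BGR2HSV).astype(int);H,S,V=h[...,0],h[...,1],h[...,2]
    m={'red':((H<6)|(H>174))&(S>150)&(V>100),'green':(H>60)&(H<95)&(S>90)}[kind]
    k=np.zeros_like(m);x0,x1,y0,y1=roi;k[y0:y1,x0:x1]=1
    return m&k
def stick(P):
    c=P.mean(0);_,_,v=np.linalg.svd(P-c,full_matrices=False);a=v[0]*np.sign(v[0][0]);b=np.array([-a[1],a[0]])
    s=(P-c)@a;t=(P-c)@b
    lo,hi=np.percentile(s,[.5,99.5]);return c+a*(lo+hi)/2,np.degrees(np.arctan2(a[1],a[0])),hi-lo,np.percentile(t,[1,50,99])
E
python3 - <<'E'
from m import *
for n,rr,gr in(('top',(320,355,175,295),(365,405,150,255)),('side',(310,420,185,230),(305,395,155,195))):
    im=np.load(f'pics/{n}0.npy',allow_pickle=True).item()
    for k,r in(('red',rr),('green',gr)):
        m=mask(im,k,r);v,u=np.nonzero(m);P=plane(im,u,v,.024)[:,:2];print(n,k,len(u),stick(P))
        if k=='red':
            # split lengthwise: 2-means across
            nl,lab=cv2.connectedComponents(m.astype(np.uint8),connectivity=4)
            for i in range(1,nl):
                q=lab[v,u]==i
                if q.sum()>40: print('  comp',q.sum(),stick(P[q]))
# rest
im=np.load('pics/top0.npy',allow_pickle=True).item()
h=cv2.cvtColor(im['color'],cv2.COLOR_BGR2HSV)
m=((h[...,0]>8)&(h[...,0]<28)&(h[...,1]>60)).astype(np.uint8);m[:,:215]=0;m[:,292:]=0;m[:125]=0;m[222:]=0
c=max(cv2.findContours(m,0,1)[0],key=cv2.contourArea);b=cv2.boxPoints(cv2.minAreaRect(c));print(b)
p=plane(im,b[:,0],b[:,1],.012);print(p,p.mean(0))
big=cv2.resize(im['color'][120:300,220:420],None,fx=4,fy=3.3333,interpolation=cv2.INTER_CUBIC)
im2=np.load('pics/side0.npy',allow_pickle=True).item()
a=cv2.resize(im['color'][125:220,215:300],None,fx=4.7,fy=4.7,interpolation=2);b2=cv2.resize(im2['color'][215:285,230:330],None,fx=3.9,fy=3.9,interpolation=2)
o=np.zeros((460,795,3),np.uint8);o[:a.shape[0],:a.shape[1]]=a;o[:b2.shape[0],402:402+b2.shape[1]]=b2[:,:393];cv2.imwrite('pics/c1.png',o)
E
```

```text
top red 753 (array([ 0.42394074, -0.25369374]), np.float64(-0.5733124267625623), np.float64(0.1795258233592768), array([-0.0108118 , -0.00189139,  0.01094759]))
  comp 351 (array([ 0.43634321, -0.24711949]), np.float64(-0.9914192981341572), np.float64(0.15860571320854855), array([-4.28302487e-03,  3.61692292e-05,  4.24074887e-03]))
  comp 368 (array([ 0.43003857, -0.26028738]), np.float64(-1.0907322335782703), np.float64(0.15713530294917033), array([-4.46174339e-03, -3.00390014e-05,  4.37461205e-03]))
top green 155 (array([ 0.4886113 , -0.34912617]), np.float64(-10.861403988427481), np.float64(0.17039255609947868), array([-2.15654770e-03, -6.74637417e-05,  2.30550793e-03]))
side red 684 (array([ 0.42427703, -0.25297177]), np.float64(-0.5869107574282676), np.float64(0.17980384828283646), array([-1.41805474e-02,  1.46468773e-05,  1.42765775e-02]))
  comp 638 (array([ 0.43252722, -0.25298778]), np.float64(-0.8130815774546449), np.float64(0.16362434053896363), array([-0.01430387,  0.00011042,  0.01410898]))
  comp 46 (array([ 0.34102696, -0.25196808]), np.float64(76.87650211563721), np.float64(0.02759261871029836), array([-0.0085369 ,  0.00038312,  0.00679227]))
side green 92 (array([ 0.4890601, -0.350708 ]), np.float64(-10.144887829240114), np.float64(0.1703686029879357), array([-3.50468215e-03, -3.04553425e-05,  3.39648345e-03]))
[[226.38452 142.50902]
 [270.1795  135.05455]
 [281.6498  202.44258]
 [237.85483 209.89705]]
[[ 0.60276855 -0.03066112  0.012     ]
 [ 0.61960476 -0.11762503  0.012     ]
 [ 0.48583809 -0.14436061  0.012     ]
 [ 0.46914569 -0.05852981  0.012     ]] [ 0.54433927 -0.08779414  0.012     ]
```

View pics/c1.png

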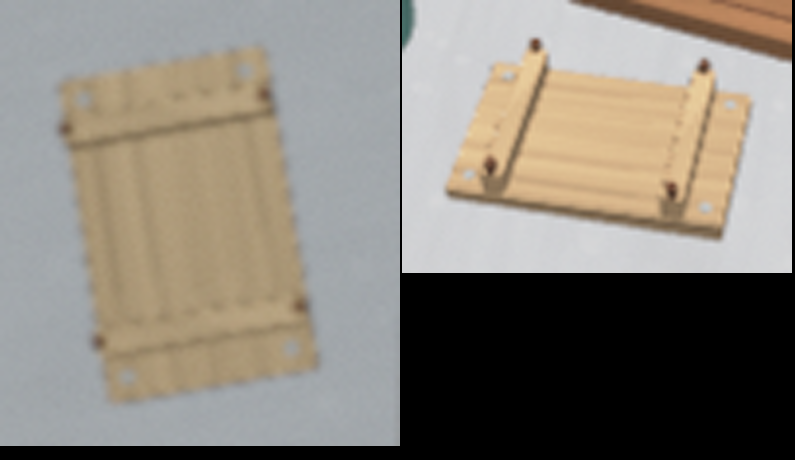

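The rest comes out at 136 x 88 mm, centred near (0.545, -0.087) with yaw about 11.5°. Its crop shows the ribs across the short side, as described. The pair is at (0.424, -0.2535) with yaw about -1°, and both views agree to 1 mm. Next I plan the transfer, with the tool ending at yaw -91°.

```bash
cat > plan.py <<'E'
import sys
from h import *
def yaw_y(Rm): return np.degrees(np.arctan2(Rm[1,1],Rm[0,1]))
def down(y): # tool z down, tool y at yaw y deg
    c,s=np.cos(np.radians(y)),np.sin(np.radians(y));return np.array([[-s,c,0],[c,s,0],[0,0,-1.]])
def rows(p0,R0,wps):  # wps: (pos,yaw_deg,n)
    for p1,y1,n in wps:
        p1=np.array(p1);R1=R.from_matrix(down(y1));rv=(R0.inv()*R1).as_rotvec()
        for i in range(n):
            if not i: print('--')
            Ri=R0*R.from_rotvec(rv*i/n);s=Ri.inv().apply(p1-p0)*100/n
            print('%.2f %.2f %.2f  %.3f %.3f %.3f'%(*s,*(rv/n)))
        p0,R0=p1,R1
def now():
    o=get_obs();q=o['ee_rot'];r=R.from_quat([q[1],q[2],q[3],q[0]]);p=o['tcp_pos']
    print('t',o['clock'],'p',p.round(4),'yaw',yaw_y(r.as_matrix()).round(2),'z',r.as_matrix()[:,2].round(4),'q',o['joint_positions'].round(2),'open',o['opening'],o['finger_force']);return p,r
E
python3 - <<'E'
from plan import *
import workcell;print([n for n in dir(workcell) if n[0]!='_'],globals().get('grip_point_offset'))
p,r=now()
rows(p,r,[((.40,.10,.22),-49,16),((.424,-.2535,.12),-91,16)])
E
```

```text
['PlanningError', 'get_image', 'get_obs', 'grip_point_offset', 'job_done'] 0.0187
t 0.1 p [0.2629 0.5663 0.2304] yaw 65.09 z [-0.0011 -0.0017 -1.    ] q [ 0.96  0.53  1.43 -0.    1.18 -0.18] open 1.0021127107675392 0.0
--
-2.01 -2.28 0.07  -0.000 0.000 0.124
-2.27 -2.02 0.07  -0.000 0.000 0.124
-2.51 -1.72 0.07  -0.000 0.000 0.124
-2.70 -1.39 0.07  -0.000 0.000 0.124
-2.85 -1.05 0.07  -0.000 0.000 0.124
-2.96 -0.69 0.07  -0.000 0.000 0.124
-3.02 -0.31 0.07  -0.000 0.000 0.124
-3.04 0.06 0.07  -0.000 0.000 0.124
-3.01 0.44 0.07  -0.000 0.000 0.124
-2.93 0.81 0.07  -0.000 0.000 0.124
-2.80 1.17 0.07  -0.000 0.000 0.124
-2.64 1.51 0.07  -0.000 0.000 0.124
-2.43 1.82 0.06  -0.000 0.000 0.124
-2.19 2.11 0.06  -0.000 0.000 0.124
-1.91 2.37 0.06  -0.000 0.000 0.124
-1.60 2.58 0.06  -0.000 0.000 0.124
--
-1.34 1.77 0.62  0.000 0.000 0.046
-1.25 1.83 0.62  0.000 0.000 0.046
-1.17 1.88 0.63  0.000 0.000 0.046
-1.08 1.93 0.62  0.000 0.000 0.046
-0.99 1.98 0.63  0.000 0.000 0.046
-0.90 2.02 0.62  0.000 0.000 0.046
-0.81 2.06 0.62  0.000 0.000 0.046
-0.71 2.10 0.63  0.000 0.000 0.046
-0.61 2.13 0.63  0.000 0.000 0.046
-0.52 2.15 0.63  0.000 0.000 0.046
-0.42 2.17 0.63  0.000 0.000 0.046
-0.32 2.19 0.63  0.000 0.000 0.046
-0.22 2.20 0.62  0.000 0.000 0.046
-0.12 2.21 0.62  0.000 0.000 0.046
-0.01 2.21 0.62  0.000 0.000 0.046
0.09 2.21 0.62  0.000 0.000 0.046
```

Request:
{"fn": "send_rows", "kwargs": {
  "series": "-2.0 -2.3 0.07 0 0 0.124 1; -2.3 -2.0 0.07 0 0 0.124 1; -2.5 -1.7 0.07 0 0 0.124 1; -2.7 -1.4 0.07 0 0 0.124 1; -2.85 -1.05 0.07 0 0 0.124 1; -2.95 -0.7 0.07 0 0 0.124 1; -3.0 -0.3 0.07 0 0 0.124 1; -3.05 0.05 0.07 0 0 0.124 1"
}}

```text
clock: 0.77
tcp_pos: [0.332, 0.3324, 0.2255]
ee_rot: [-0.0, 0.657, 0.754, -0.0]
ft_force: [0.5, 0.2, -0.8]
opening: 0.997
finger_force: 0.0
```

Request:
{"fn": "send_rows", "kwargs": {
  "series": "-3.0 0.45 0.07 0 0 0.124 1; -2.9 0.8 0.07 0 0 0.124 1; -2.8 1.2 0.07 0 0 0.124 1; -2.6 1.5 0.07 0 0 0.124 1; -2.4 1.8 0.06 0 0 0.124 1; -2.2 2.1 0.06 0 0 0.124 1; -1.9 2.4 0.06 0 0 0.124 1; -1.6 2.6 0.06 0 0 0.124 1"
}}

```text
clock: 1.43
tcp_pos: [0.4023, 0.1004, 0.2204]
ee_rot: [-0.0, 0.936, 0.351, -0.0]
ft_force: [0.6, -0.1, -0.6]
opening: 1.001
finger_force: 0.0
```

Request:
{"fn": "send_rows", "kwargs": {
  "series": "-1.35 1.75 0.6 0 0 0.046 0.8; -1.25 1.85 0.6 0 0 0.046 0.8; -1.15 1.9 0.6 0 0 0.046 0.7; -1.1 1.95 0.6 0 0 0.046 0.6; -1.0 2.0 0.6 0 0 0.046 0.5; -0.9 2.0 0.6 0 0 0.046 0.5; -0.8 2.05 0.6 0 0 0.046 0.5; -0.7 2.1 0.6 0 0 0.046 0.5"
}}

```text
clock: 2.1
tcp_pos: [0.4155, -0.0761, 0.1721]
ee_rot: [-0.0, 0.985, 0.175, -0.0]
ft_force: [0.5, -0.1, 0.5]
opening: 0.503
finger_force: 0.0
```

Request:
{"fn": "send_rows", "kwargs": {
  "series": "-0.6 2.15 0.6 0 0 0.046 0.5; -0.5 2.15 0.6 0 0 0.046 0.5; -0.4 2.2 0.6 0 0 0.046 0.5; -0.3 2.2 0.6 0 0 0.046 0.5; -0.2 2.2 0.6 0 0 0.046 0.5; -0.1 2.2 0.6 0 0 0.046 0.5; 0 2.2 0.6 0 0 0.046 0.5; 0 0 0 0 0 0 0.5"
}}

```text
clock: 2.77
tcp_pos: [0.4295, -0.234, 0.1297]
ee_rot: [0.001, 1.0, 0.014, 0.001]
ft_force: [0.4, -0.2, 0.3]
opening: 0.501
finger_force: 0.0
```

Request:
{"fn": "send_rows", "kwargs": {
  "series": "-0.2 0.5 1.6 0 0 0.023 0.5; -0.2 0.5 1.6 0 0 0.023 0.5; -0.2 0.5 1.6 0 0 0 0.5; -0.2 0.4 1.6 0 0 0 0.5; 0 0 1.2 0 0 0 0.5; 0 0 0 0 0 0 0.5; 0 0 0 0 0 0 0.5; 0 0 0 0 0 0 0.5"
}}

```text
clock: 3.43
tcp_pos: [0.4206, -0.2484, 0.055]
ee_rot: [0.0, 1.0, -0.006, 0.0]
ft_force: [0.6, 0.5, 0.9]
opening: 0.498
finger_force: 0.0
```

Run:
```python
from plan import *
now()
a=get_image('top')['color'][160:300,300:400];b=get_image('side')['color'][160:250,280:430]
a=cv2.resize(a,None,fx=4,fy=4,interpolation=2);b=cv2.resize(b,None,fx=2.6,fy=2.6,interpolation=2)
o=np.zeros((560,795,3),np.uint8);o[:,:400]=a;o[:b.shape[0],402:402+b.shape[1]]=b[:,:393];cv2.imwrite('pics/c2.png',o)
```

```text
t 3.4333 p [ 0.4206 -0.2484  0.055 ] yaw -90.72 z [ 2.e-04 -1.e-04 -1.e+00] q [-0.76  0.65  1.91  0.    0.58  0.82] open 0.49832738347912914 0.0
```

View pics/c2.png

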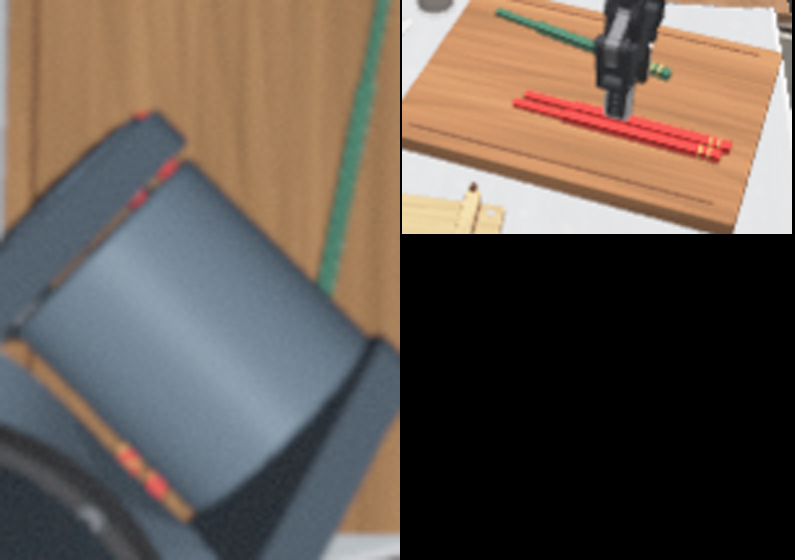

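The top view is blocked by the wrist. The side view shows the fingers above the middle of the pair. I shift 5 mm sideways and descend.

Request:
{"fn": "send_rows", "kwargs": {
  "series": "0 0.25 0 0 0 0.005 0.5; 0 0.25 0.5 0 0 0 0.5; 0 0 0.6 0 0 0 0.5; 0 0 0.6 0 0 0 0.5; 0 0 0.6 0 0 0 0.5; 0 0 0.5 0 0 0 0.5; 0 0 0.3 0 0 0 0.5; 0 0 0 0 0 0 0.5"
}}

```text
clock: 4.2
tcp_pos: [0.4198, -0.2533, 0.0225]
ee_rot: [-0.001, 1.0, -0.009, -0.001]
ft_force: [0.0, 0.2, 0.6]
opening: 0.502
finger_force: 0.0
```

Request:
{"fn": "send_rows", "kwargs": {
  "series": "0 0 0.1 0 0 0 0.4; 0 0 0.1 0 0 0 0.4; 0 0 0.1 0 0 0 0.4; 0 0 0.1 0 0 0 0.4; 0 0 0 0 0 0 0.4; 0 0 0 0 0 0 0.4; 0 0 0 0 0 0 0.4; 0 0 0 0 0 0 0.4"
}}

```text
clock: 4.87
tcp_pos: [0.4204, -0.2537, 0.0196]
ee_rot: [0.0, 1.0, -0.009, 0.0]
ft_force: [-0.3, -0.3, 0.6]
opening: 0.402
finger_force: 0.0
```

Request:
{"fn": "send_rows", "kwargs": {
  "series": "0 0 0.1 0 0 0 0.35; 0 0 0.1 0 0 0 0.3; 0 0 0 0 0 0 0.25; 0 0 0 0 0 0 0.25; 0 0 0 0 0 0 0.25; 0 0 0 0 0 0 0.25; 0 0 0 0 0 0 0.25; 0 0 0 0 0 0 0.25",
  "squeeze": 30
}}

```text
clock: 5.53
tcp_pos: [0.4203, -0.2537, 0.0175]
ee_rot: [-0.0, 1.0, -0.009, 0.0]
ft_force: [0.1, 0.6, 0.5]
opening: 0.253
finger_force: 0.0
```

Request:
{"fn": "send_rows", "kwargs": {
  "series": "0 0 0.05 0 0 0 0.25; 0 0 0.05 0 0 0 0.25; 0 0 0 0 0 0 0.2; 0 0 0 0 0 0 0.1; 0 0 0 0 0 0 0; 0 0 0 0 0 0 0; 0 0 0 0 0 0 0; 0 0 0 0 0 0 0",
  "squeeze": 40
}}

```text
clock: 6.2
tcp_pos: [0.4203, -0.2537, 0.0166]
ee_rot: [0.0, 1.0, -0.009, 0.0]
ft_force: [-0.5, 0.3, 1.8]
opening: 0.191
finger_force: 40.1
```

Request:
{"fn": "send_rows", "kwargs": {
  "series": "0 0 -0.2 0 0 0 0; 0 0 -0.5 0 0 0 0; 0 0 -1.0 0 0 0 0; 0 0 -1.5 0 0 0 0; 0 0 -2 0 0 0 0; 0 0 -2 0 0 0 0; 0 0 -2 0 0 0 0; 0 0 -1.5 0 0 0 0"
}}

```text
clock: 6.87
tcp_pos: [0.4206, -0.2539, 0.1258]
ee_rot: [0.001, 1.0, -0.009, 0.001]
ft_force: [-0.4, -0.3, -0.8]
opening: 0.195
finger_force: 39.8
```

Run:
```python
from plan import *
p,r=now()
b=get_image('side')['color'][60:260,260:480]
cv2.imwrite('pics/c3.png',cv2.resize(b,None,fx=2.8,fy=2.8,interpolation=2))
p0=.545,-.087
rows(p,r,[((*p0,.13),-78.5,12),((*p0,.06),-78.5,4)])
```

```text
t 6.8667 p [ 0.4206 -0.2539  0.1258] yaw -91.05 z [ 0.0015 -0.0014 -1.    ] q [-0.77  0.52  1.86  0.    0.76  0.82] open 0.1951872674376933 39.768465757369995
--
1.01 -1.41 -0.04  0.000 -0.000 -0.018
1.04 -1.39 -0.04  0.000 -0.000 -0.018
1.06 -1.37 -0.04  0.000 -0.000 -0.018
1.09 -1.35 -0.04  0.000 -0.000 -0.018
1.11 -1.33 -0.04  0.000 -0.000 -0.018
1.14 -1.31 -0.04  0.000 -0.000 -0.018
1.16 -1.29 -0.04  0.000 -0.000 -0.018
1.18 -1.27 -0.04  0.000 -0.000 -0.018
1.21 -1.25 -0.04  0.000 -0.000 -0.018
1.23 -1.23 -0.04  0.000 -0.000 -0.018
1.25 -1.20 -0.04  0.000 -0.000 -0.018
1.27 -1.18 -0.04  0.000 -0.000 -0.018
--
0.00 0.00 1.75  0.000 0.000 0.000
0.00 0.00 1.75  0.000 0.000 0.000
0.00 0.00 1.75  0.000 0.000 0.000
0.00 0.00 1.75  0.000 0.000 0.000
```

View pics/c3.png

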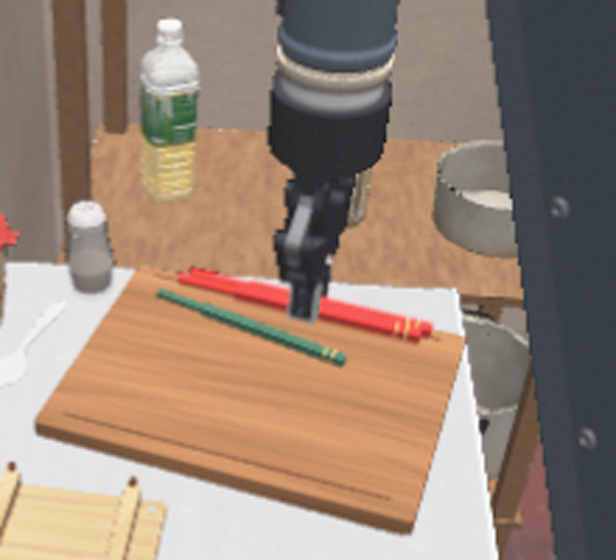

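Both red sticks hang level in the grasp at about (300,305) in the crop, clear of the board, and the green one is untouched. Next I carry them over the rest.

Request:
{"fn": "send_rows", "kwargs": {
  "series": "1.0 -1.4 0 0 0 -0.018 0; 1.05 -1.4 0 0 0 -0.018 0; 1.05 -1.35 0 0 0 -0.018 0; 1.1 -1.35 0 0 0 -0.018 0; 1.1 -1.35 0 0 0 -0.018 0; 1.15 -1.3 0 0 0 -0.018 0; 1.15 -1.3 0 0 0 -0.018 0; 1.2 -1.25 0 0 0 -0.018 0"
}}

```text
clock: 7.58
tcp_pos: [0.5036, -0.1418, 0.1235]
ee_rot: [-0.0, 0.998, 0.063, -0.0]
ft_force: [0.1, -0.6, -0.6]
opening: 0.193
finger_force: 39.8
```

Request:
{"fn": "send_rows", "kwargs": {
  "series": "1.2 -1.25 0 0 0 -0.018 0; 1.25 -1.25 0 0 0 -0.018 0; 1.25 -1.2 0 0 0 -0.018 0; 1.25 -1.2 0 0 0 -0.018 0; 0 0 1.5 0 0 0 0; 0 0 1.7 0 0 0 0; 0 0 1.5 0 0 0 0; 0 0 1 0 0 0 0"
}}

```text
clock: 8.25
tcp_pos: [0.5441, -0.0862, 0.0652]
ee_rot: [-0.0, 0.995, 0.099, -0.001]
ft_force: [0.4, 0.2, -0.4]
opening: 0.193
finger_force: 39.8
```

Run:
```python
from m import *
from plan import *
p,r=now()
im=get_image('side');m=mask(im,'red',(220,420,180,300));v,u=np.nonzero(m)
P=plane(im,u,v,p[2]+.006)[:,:2];s=stick(P);print(len(u),s,'box',u.min(),u.max(),v.min(),v.max())
a=np.radians(11.5);A=np.array([np.cos(a),np.sin(a)]);print('stick centre rel rest',(s[0]-[.545,-.087])@A,(s[0]-[.545,-.087])@[-A[1],A[0]],'tcp rel',(p[:2]-[.545,-.087])@A,(p[:2]-[.545,-.087])@[-A[1],A[0]])
cv2.imwrite('pics/c4.png',cv2.resize(im['color'][150:310,200:420],None,fx=3.5,fy=3.5,interpolation=2))
```

```text
t 8.25 p [ 0.5441 -0.0862  0.0652] yaw -78.64 z [-2.e-03  7.e-04 -1.e+00] q [-0.36  0.68  1.75 -0.    0.72  1.01] open 0.19341998203300667 39.76826548576355
548 (array([ 0.54861569, -0.0855565 ]), np.float64(12.098003309745732), np.float64(0.1807576802731059), array([-1.08122704e-02,  3.87996642e-05,  1.04252247e-02])) box 230 326 220 237
stick centre rel rest 0.0038308893703497427 0.00069366572972698 tcp rel -0.0007461768578919413 0.0009394394629624036
```

View pics/c4.png

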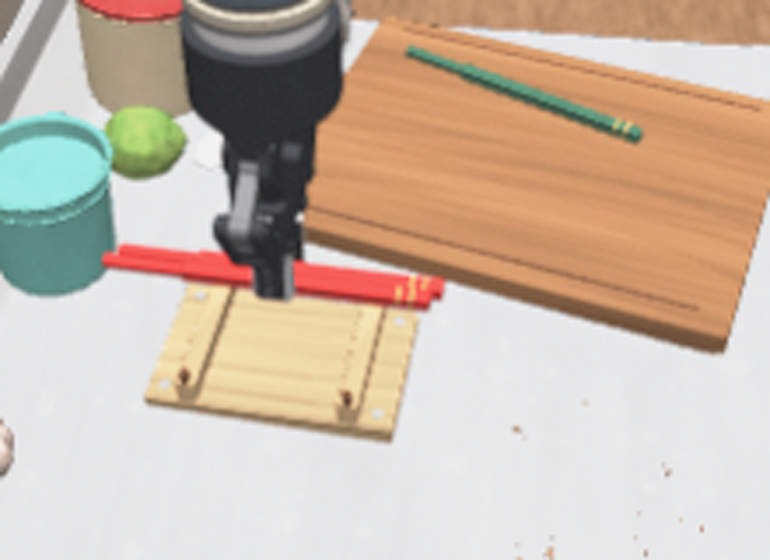

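The pair is parallel and 4 mm off the rest's centre. Its thin ends, at about (105,258) in the crop, are clear of the mug behind. Next I lower.

Request:
{"fn": "send_rows", "kwargs": {
  "series": "0 0 0.8 0 0 0 0; 0 0 0.8 0 0 0 0; 0 0 0.8 0 0 0 0; 0 0 0.7 0 0 0 0; 0 0 0.5 0 0 0 0; 0 0 0.3 0 0 0 0; 0 0 0.1 0 0 0 0; 0 0 0 0 0 0 0"
}}

```text
clock: 8.97
tcp_pos: [0.545, -0.0868, 0.0263]
ee_rot: [-0.0, 0.995, 0.099, -0.0]
ft_force: [-0.3, 0.3, -0.2]
opening: 0.191
finger_force: 39.8
```

Request:
{"fn": "send_rows", "kwargs": {
  "series": "0 0 0.1 0 0 0 0; 0 0 0.1 0 0 0 0; 0 0 0.05 0 0 0 0; 0 0 0.05 0 0 0 0; 0 0 0.05 0 0 0 0; 0 0 0 0 0 0 0; 0 0 0 0 0 0 0; 0 0 0 0 0 0 0"
}}

```text
clock: 9.63
tcp_pos: [0.545, -0.0868, 0.023]
ee_rot: [0.0, 0.995, 0.099, 0.0]
ft_force: [-0.5, 0.1, -0.9]
opening: 0.193
finger_force: 39.8
```

Request:
{"fn": "send_rows", "kwargs": {
  "series": "0 0 0.05 0 0 0 0; 0 0 0.05 0 0 0 0; 0 0 0.05 0 0 0 0; 0 0 0 0 0 0 0; 0 0 0 0 0 0 0; 0 0 0 0 0 0 0; 0 0 0 0 0 0 0; 0 0 0 0 0 0 0"
}}

```text
clock: 10.3
tcp_pos: [0.5451, -0.0868, 0.0226]
ee_rot: [0.0, 0.995, 0.099, 0.0]
ft_force: [-2.2, 0.1, 8.1]
opening: 0.197
finger_force: 40.7
```

Contact gives 8 N up at exactly the expected height. I open gently.

Request:
{"fn": "send_rows", "kwargs": {
  "series": "0 0 0 0 0 0 0.22; 0 0 0 0 0 0 0.25; 0 0 0 0 0 0 0.28; 0 0 0 0 0 0 0.32; 0 0 0 0 0 0 0.36; 0 0 0 0 0 0 0.4; 0 0 0 0 0 0 0.45; 0 0 0 0 0 0 0.5"
}}

```text
clock: 10.97
tcp_pos: [0.545, -0.0868, 0.0214]
ee_rot: [-0.0, 0.995, 0.099, -0.0]
ft_force: [-0.0, -0.3, 0.0]
opening: 0.5
finger_force: 0.0
```

Request:
{"fn": "send_rows", "kwargs": {
  "series": "0 0 0 0 0 0 0.5; 0 0 -0.3 0 0 0 0.5; 0 0 -0.7 0 0 0 0.5; 0 0 -1.2 0 0 0 0.5; 0 0 -2 0 0 0 0.5; 0 0 -2.5 0 0 0 0.5; 0 0 -3 0 0 0 0.5; 0 0 -3 0 0 0 0.5"
}}

```text
clock: 11.63
tcp_pos: [0.5446, -0.0866, 0.1506]
ee_rot: [-0.0, 0.995, 0.099, -0.0]
ft_force: [0.1, -1.2, -0.2]
opening: 0.502
finger_force: 0.0
```

Request:
{"fn": "send_rows", "kwargs": {
  "series": "-2 0 -1 0 0 0 0.5; -2 0 -1 0 0 0 0.5; -2 0 -1 0 0 0 0.5; -2 0 0 0 0 0 0.5; -2 0 0 0 0 0 0.5; -1 0 0 0 0 0 0.5; 0 0 0 0 0 0 0.5; 0 0 0 0 0 0 0.5"
}}

```text
clock: 12.3
tcp_pos: [0.4377, -0.1088, 0.1792]
ee_rot: [0.0, 0.995, 0.098, 0.001]
ft_force: [0.7, 0.0, 0.3]
opening: 0.503
finger_force: 0.0
```

Run:
```python
from m import *
from plan import *
p,r=now()
im=get_image('side');m=mask(im,'red',(200,400,200,300));v,u=np.nonzero(m)
P=plane(im,u,v,.030)[:,:2];s=stick(P);print(len(u),s)
a=np.radians(11.5);A=np.array([np.cos(a),np.sin(a)]);d=s[0]-[.545,-.087];print('rel rest',d@A,d@[-A[1],A[0]])
g=stick(plane(im,*np.nonzero(mask(im,'green',(305,395,155,195)))[::-1],.024)[:,:2]);print('green',g)
cv2.imwrite('pics/c5.png',cv2.resize(im['color'][150:310,200:420],None,fx=3.5,fy=3.5,interpolation=2))
```

```text
t 12.3 p [ 0.4377 -0.1088  0.1792] yaw -78.72 z [ 1.9e-03 -7.0e-04 -1.0e+00] q [-0.49  0.38  1.91  0.    0.85  0.88] open 0.50342334355912 0.0
694 (array([ 0.54751005, -0.08458648]), np.float64(11.735119351145336), np.float64(0.17703491456506731), array([-1.10385569e-02,  2.18089984e-05,  1.08954846e-02]))
rel rest 0.0029408377266031786 0.0018646454886496815
green (array([ 0.48869017, -0.35057527]), np.float64(-10.409076028228545), np.float64(0.16973028400909962), array([-3.08639434e-03, -8.75001492e-05,  3.45187432e-03]))
```

View pics/c5.png

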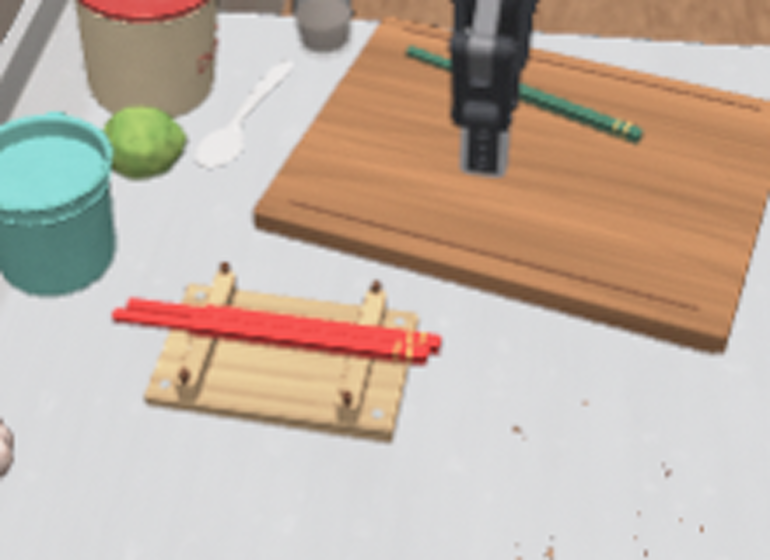

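The pair lies side by side across both ribs (crop (275,330)), within about 3 mm of the rest's centre. The green one hasn't moved and the gripper is clear.

```bash
python3 -c "
from workcell import *
print(job_done())"
```

```text
the job is handed in; nothing more can be done
None
```

The job is handed in (no verdict was returned): the last picture shows both red chopsticks side by side across both ribs, about 3 mm off the rest's centre, with the green one unmoved and the gripper clear.

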